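Set the carton lane's stop and bring the carton up to it

ROBOT

A 7-joint arm with a two-finger parallel gripper is mounted at the origin on the work surface. World frame = base frame: x ahead of the robot, y to its left, z up, the work surface at z = 0. Lengths are in m, angles in rad, forces in N, time in s.
With the tool pointing down it reaches from about 0.425 to 0.925 m from the base axis. Payload 6.8 kg.
Tool frame: the origin (TCP) lies at the very end of the fingers, on their centre line; the grasp point (between the pads) lies ctrl.pinch_z behind it (ctrl.pinch_z is the distance from the TCP to the grasp point, in m); z points along the fingers, y is the line along which they close (so a half turn about z gives the same grasp; the last joint's range is limited). The gripper opens to 88 mm and grips with 3 to 60 N. Pads are 20 mm wide; open, the fingers measure 115 mm over their backs; the gripper's body (75 mm by 178 mm) begins 61 mm behind the grasp point.
Start: joints at [1.006, 0.477, 0.022, 1.555, -0.011, 1.109, -0.083], TCP at [0.298, -0.606, 0.223] pointing down, gripper open.
Joint ranges: [-2.96, 2.96], [-0.34, 2.1], [-1.41, 1.46], [0.24, 2.44], [-1.37, 4.51], [0.17, 1.92], [-2.96, 2.96]. Speed limits (rad/s): [2.39, 2.39, 3.14, 3.14, 3.14, 3.14, 3.14].

INTERFACE

Orientations are given as a 3x3 rotation matrix whose columns are the frame's x, y, z axes.
In Python, from cell import telemetry, viewer, ctrl gives the robot as it stands.
- The arm moves only by the tool servo_tool, never from a script. Its argument "increments" is a list of rows, each a list of 3 entries, a list of its own where there are three numbers: the opening in per cent of the stroke, from 0 (shut) to 100 (fully open), then the shift along the world's x, y, z in mm, then the turn, a rotation vector about the world's x, y, z in rad. In form: [[hand, [x, y, z], [wx, wy, wz]], ...]. A call has 1 to 20 rows; each row is the pose to reach, as a shift and turn from the pose commanded when the call began; what a row does not reach only later rows make up. A row lasts 1/8 s, in which the tool goes at most 62.5 mm and 10.7 degrees, less where a joint would pass 70% of its speed; a pose out of reach is approached as far as the arm can. A call with a gripper value outside its range is refused whole. The fingers move at their own pace and stop on an object; the grip force is fixed at half the most. Time passes only in rows, so rows that repeat a pose let the fingers close. It gives the time, the measured TCP pose, the force, the opening and the grip force at its end, in the units of the state.
- telemetry.get_obs(): the state, without advancing time (a new reading comes with each control period).
- viewer.capture(name): name is "scene" or "top" or "wrist"; returns the picture (400x640x3 uint8, red, green, blue); there is no depth.
- viewer.get_calibration(name): a dict with "fovy" (degrees; the focal length in pixels is half the picture's height over the tangent of half this angle, whatever the lens; pixels are square), "cx", "cy" (the principal point, pixels), "T" (4x4, takes a point from camera to world coordinates). Camera axes: x right, y down, z forward; pixel columns grow to the right and rows downward; lengths in m; the calibration is good to about 2 mm. The wrist camera is an equidistant fisheye: a pixel r from the principal point sees the ray r / f radians off the axis. A picture is of the moment at which its call begins: read the wrist's pose just before it. get_calibration takes no time and is no camera call; for the wrist camera it gives the pose at the moment of the call.
- ctrl.job_done(): hands the job in; it is judged then, once.
The state is a dict: "time": time; "joint_positions": joint angles; "joint_vel": joint speeds; "joint_torque": joint torques, N m; "eef_pos": TCP position; "eef_rot": TCP orientation; "wrist_force": force on the tool from outside, world axes, zero at the start; "wrist_torque": the same for the moment, N m; "finger_gap": finger opening in m; "grip_force": force on a finger pad.
Only numpy, scipy, OpenCV 4.12 (cv2) and the standard library are available. Lean on these libraries where they do the work, as an engineer would, in place of code of your own. Each camera call takes 0.05 s, during which the arm holds its last target. There are 200 camera calls.

TASK

On the packing bench, push the sliding stop along its rail towards the carton until its spring pin drops into the slot in the steel strip and the stop is locked there. Then push the carton along the lane back against the locked stop until it sits flush, without knocking the stop out of its slot. Do it all by pushing with the fingers: do not grasp or lift the carton or the pin, and leave everything else on the bench where it is.

Things in the scene. Friction and masses are not known exactly. Their poses are not given: they have to be found in the camera images.
- lane: Fixed carton lane (mm). Origin: centre of its underside, on the table; y along lane and rail, x across, z up; turned up to 0.2 rad. Plywood base 200 (x) by 520 (y), 6 thick. Aluminium rail at x 35 to 75, top at z 40. Low guide at x -70 to -62, top at z 26. Between them the lane, x -62 to 35, floor at z 6, open at both ends.
- strip: Dark steel strip fixed on the rail, 20 wide, 4 thick, 420 long, axes as the lane. Its place along the rail differs by up to 30 mm each way. Origin: the middle of its one slot (15 long along y, 4 deep, right across the strip), at rail-top height (40 above the table). This is where the stop's pin must drop in.
- stop (a joint): Slide of the stop in m along lane +y, 0 with the pin at lane y = 0, range -0.21 to 0.21. Starts at -0.17 to -0.11, 80 to 200 mm to -y of the slot: push it to +y. Drag 3 to 5 N. As the pin drops in, the push force dips to about 0 and the stop runs ahead a few mm; then it meets firm resistance: the slot holds it with 18 to 30 N both ways. Pushed past, it can be pushed back.
- stop_pin (a point): On the pin's axis, at the level of the strip's top (44 above the table). The stop is a black saddle on the rail, 56 (x) by 50 (y), top 62 above the table, pin in its middle; an aluminium blade on it reaches over the lane. It can only slide. In the slot, this point is within 4 mm of the strip's origin along y.
- stop_pushface (a point): Centre of the blade's -y face, the one to push. The blade stands across the lane (lane x -58 to +27), 8 thick, from 14 to 62 above the table; this point is at 40. Axes as the lane.
- stop_face (a point): Centre of the blade's +y face, which the carton comes up against, 40 above the table and 25 mm to +y of the pin's axis. Axes as the lane.
- pin (a joint): Height of the stop's spring pin in m: about 0 while its nose rides on the strip, about -0.004 when it has dropped into the slot. Not to be pulled up.
- pin_head (a point): Top centre of the pin's black knob, 18 in diameter, on top of the saddle: 85 above the table while riding, 81 when dropped.
- carton: Loose closed cardboard carton, 88 (x) by 110 (y) by 60 high, about 0.35 kg, lying in the lane on the +y side of the stop, almost in line with it. Origin: centre of its underside, 6 above the table; axes as the lane. To be pushed towards lane -y on its +y face. Slides with about 1 to 4 N.
- carton_end (a point): Centre of the carton's -y face (the end that meets the stop), 40 above the table.
- tape_roll: Bystander: clear tape roll standing flat, 90 in diameter, 48 high. Origin under its centre.
- cup_a: Bystander: white cup, 68 in diameter, 85 high, beyond the rail. Origin under its centre.
- cup_b: Bystander: a second cup like it.
- dish: Bystander: white dish, 110 in diameter, 18 high. Origin under its centre.
- knife: Bystander: grey box knife, blade shut, 130 by 22 by 20, on the robot's side of the lane. Origin under its centre.
- small_box: Bystander: small cardboard box, 50 by 70 by 40, beyond the rail. Origin under its centre.
- spray: Bystander: white bottle, 52 in diameter, 130 high, past the lane's -y end. Origin under its centre.
Things that resemble listed ones, but are neither listed nor needed, are in the scene too. What is shaped like the carton but pink or red is not meant.

How it is judged:
On the way, in this order (a step that is already met when the one before it is completed fails the run):
1. the stop's pin has dropped into the slot while the carton is still away from it (value of joint pin below -0.0028 m and y of stop_pin in the frame of strip between -0.004 and 0.004 m and y of carton_end in the frame of stop_face above 0.01 m), for 0.2 s.
2. the carton is flush against the locked stop (value of joint pin below -0.0028 m and y of stop_pin in the frame of strip between -0.004 and 0.004 m and y of carton_end in the frame of stop_face between -0.004 and 0.004 m and angle between the y axis of carton and the y axis of lane, either way round below 0.05 rad and z of carton in the frame of lane below 0.009 m and angle between carton's own z axis and vertical below 0.05 rad), for 0.2 s.
At the end, for the whole second after the job is handed in: The stop's pin is down in the slot (pin at least 2.8 mm down, within 4 mm of the slot's middle), the carton lies flat on the lane floor with its end within 4 mm of the stop's face and square to the lane within 0.05 rad, and both are at rest (all of step 2 and linear speed of carton below 0.01 m/s and velocity of joint stop between -0.01 and 0.01 m/s); the robot touches nothing.
It fails at once if the carton was lifted more than 10 mm (z of carton in the frame of lane above 0.016 m).
It fails at once if the spring pin was pulled up (value of joint pin above 0.003 m).
It fails at once if something else on the bench was moved more than 20 mm (distance of any of tape_roll, cup_a, cup_b, dish, knife, small_box, spray from where it was at the start of the episode above 0.02 m).
It also fails if it takes over 64 s, if anything falls off the work surface, if the arm or the gripper's body presses on something with over 40 N, if the wrist force passes 120 N, or if a joint passes its speed limit or range.

## Working session

There is one attempt and no reset: what is moved stays moved. The work goes in short steps, Python scripts to look and compute and a tool call to move; the robot and the scene stay as the last step left them, time stands still between calls to the robot, and variables do not carry over. Pictures are saved under pics/ and viewed, at most 10 in all, crops included, and the job is handed in when it is done.

Besides the shell and the picture viewer there is one more tool, called after "Call:" as a command line: name --argument value ..., lists and objects as JSON in quotes. servo_tool: Moves the arm, as the interface text tells. Its arguments: {"type":"object","properties":{"increments":{"type":"array"}},"required":["increments"]}

```bash
mkdir -p pics && python3 - <<'E'
from cell import telemetry, viewer, ctrl
import cv2
for n in("scene","top"):
    im=viewer.capture(n); cv2.imwrite(f"pics/{n}0.png",im[:,:,::-1]); c=viewer.get_calibration(n); print(n,c)
o=telemetry.get_obs(); print(o["time"],o["eef_pos"],o["eef_rot"],o["finger_gap"],ctrl.pinch_z)
E
```

```text
scene {'fovy': 46.29827095893918, 'cx': 312.4270585273725, 'cy': 198.8792283463408, 'T': array([[ 0.82785312,  0.36362361, -0.42712655,  0.96283144],
       [ 0.56052413, -0.56572836,  0.60478437, -0.67852665],
       [-0.02172373, -0.74008736, -0.67215979,  0.78834194],
       [ 0.        ,  0.        ,  0.        ,  1.        ]])}
top {'fovy': 51.369226146062324, 'cx': 329.9729017494348, 'cy': 202.0484342717938, 'T': array([[-0.03011188, -0.99321701,  0.11230869,  0.41043566],
       [-0.99941629,  0.02810349, -0.01942361, -0.02811394],
       [ 0.01613559, -0.11282801, -0.99348351,  1.07815145],
       [ 0.        ,  0.        ,  0.        ,  1.        ]])}
0.1 [ 0.29748139 -0.60531399  0.22179686] [[ 8.97455406e-01  4.41104465e-01 -8.03428498e-04]
 [ 4.41105185e-01 -8.97454303e-01  1.41082718e-03]
 [-9.87181926e-05 -1.62055096e-03 -9.99998682e-01]] 0.08773810899231585 0.0187
```

View pics/top0.png

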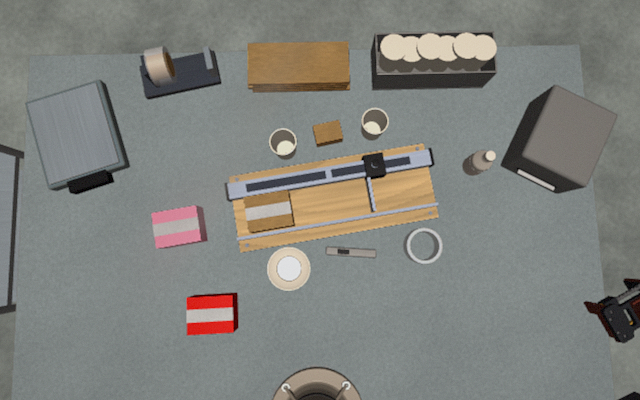

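View pics/scene0.png

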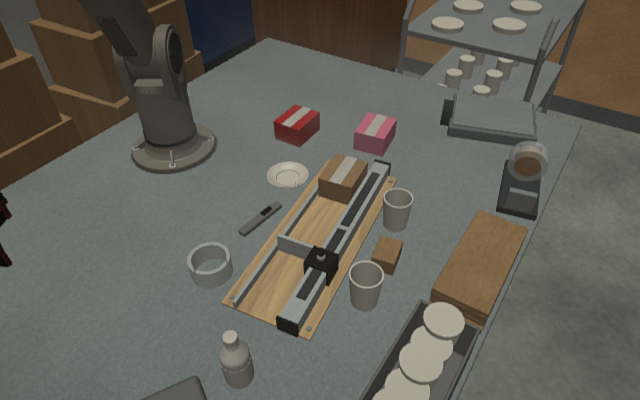

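The top view shows the lane with the rail (228,190)–(432,157), stop at (374,165), blade (371,180–210), carton at (270,212), and the slot gap around (329,174). I'll take a close-up.

```bash
cat > h.py <<'E'
import numpy as np, cv2
from cell import telemetry, viewer, ctrl
def ray(n,u,v,c=None):
    c=c or viewer.get_calibration(n); f=200/np.tan(np.radians(c["fovy"])/2)
    d=np.array([(u-c["cx"])/f,(v-c["cy"])/f,1.]); return c["T"][:3,3],c["T"][:3,:3]@d
def onz(n,u,v,z):
    o,d=ray(n,u,v); return o+d*(z-o[2])/d[2]
def crop(src,dst,x0,y0,x1,y1,k):
    im=cv2.imread(src)[y0:y1,x0:x1]; cv2.imwrite(dst,cv2.resize(im,None,fx=k,fy=k,interpolation=cv2.INTER_CUBIC))
E
python3 - <<'E'
from h import *
crop("pics/top0.png","pics/topc.png",225,140,445,260,3.6)
E
```

```text
(no output)
```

View pics/topc.png

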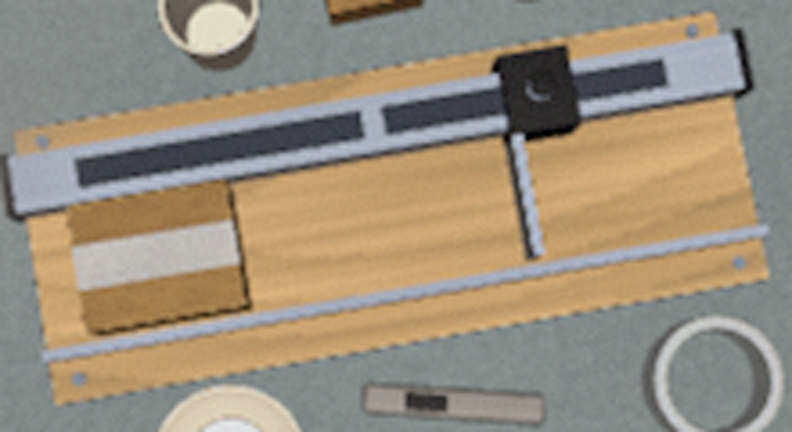

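```bash
python3 - <<'E'
from h import *
P=lambda u,v,z: onz("top",u/3.6+225-.36,v/3.6+140-.36,z)[:2]
B=[P(*p,.006) for p in((14,130),(718,12),(768,278),(55,404))]
c=np.mean(B,0); yd=(B[0]-B[1]+B[3]-B[2]); yd/=np.linalg.norm(yd); xd=np.array([yd[1],-yd[0]])
yaw=np.arctan2(-yd[0],yd[1])
print("lane",c,"yaw",yaw,"sizes",[np.linalg.norm(B[i]-B[(i+1)%4]) for i in range(4)],"ex",xd,"ey",yd)
L=lambda p:np.round(np.array([(p-c)@xd,(p-c)@yd])*1000,1)
for n,p in dict(slotA=(362,125,.044),slotB=(384,121,.044),s1=(493,60,.062),s2=(567,45,.062),s3=(580,128,.062),s4=(506,143,.062),knob=(538,90,.083),bl1=(517,135,.062),bl2=(534,256,.062),
 c1=(68,207,.066),c2=(232,182,.066),c3=(247,308,.066),c4=(92,332,.066),dish=(230,430,.018),knifeL=(365,400,.02),knifeR=(545,408,.02),tapetop=(718,318,.048),tapeleft=(655,380,.048),guideL=(45,355,.026),guideR=(768,230,.026),cup=(210,70,.085),sb=(415,5,.04),railL=(14,215,.04),railR=(748,90,.04)).items(): print(n,P(*p).round(4),L(P(*p)))
E
```

```text
lane [ 0.54630485 -0.05842491] yaw 0.1435845153850943 sizes [np.float64(0.5210725997161519), np.float64(0.19850982808964646), np.float64(0.5180582263869513), np.float64(0.19972917486246639)] ex [0.98970944 0.14309166] ey [-0.14309166  0.98970944]
slotA [ 0.5979 -0.0384] [53.9 12.4]
slotB [ 0.6003 -0.0539] [54.1 -3.3]
s1 [ 0.6378 -0.1302] [ 80.3 -84.2]
s2 [ 0.6471 -0.1821] [  82.  -136.8]
s3 [ 0.5885 -0.1885] [  23.1 -134.7]
s4 [ 0.5794 -0.137 ] [ 21.5 -82.5]
knob [ 0.6116 -0.1578] [  50.4 -107.7]
bl1 [ 0.5848 -0.1448] [ 25.7 -91. ]
bl2 [ 0.5008 -0.153 ] [-58.6 -87.1]
c1 [0.5429 0.163 ] [ 28.3 219.7]
c2 [0.557  0.0515] [ 26.3 107.3]
c3 [0.4708 0.0431] [-60.2 111.2]
c4 [0.4577 0.1475] [-58.3 216.5]
dish [0.3885 0.06  ] [-139.2  139.8]
knifeL [ 0.4065 -0.0351] [-135.    43.1]
knifeR [ 0.3971 -0.1614] [-162.4  -80.6]
tapetop [ 0.4555 -0.2801] [-121.6 -206.4]
tapeleft [ 0.4142 -0.2343] [-155.9 -155.2]
guideL [0.4445 0.1873] [-65.6 257.7]
guideR [ 0.5178 -0.3246] [ -66.3 -259.3]
cup [0.6309 0.0634] [101.1 108.5]
sb [ 0.684  -0.0786] [133.4 -39.6]
railL [0.5417 0.2054] [ 33.2 261.8]
railR [ 0.6163 -0.3124] [  33.  -261.3]
```

Call:
servo_tool --increments '[[34,[32,50,0],[0,0,0.157]],[34,[64,101,0],[0,0,0.314]],[34,[95,152,0],[0,0,0.472]],[34,[127,202,0],[0,0,0.629]],[34,[159,253,0],[0,0,0.786]],[34,[190,303,0],[0,0,0.943]],[34,[222,354,0],[0,0,1.1]],[34,[254,404,0],[0,0,1.258]],[34,[254,404,0],[0,0,1.258]],[34,[254,404,-50],[0,0,1.258]],[34,[254,404,-90],[0,0,1.258]],[34,[254,404,-90],[0,0,1.258]]]'

```text
time: 1.6
eef_pos: [0.5487, -0.2023, 0.1297]
eef_rot: [[-0.142, 0.99, -0.007], [0.99, 0.142, 0.002], [0.003, -0.007, -1.0]]
wrist_force: [-0.4, 0.0, 0.3]
finger_gap: 0.0301
grip_force: 0.0
```

Call:
servo_tool --increments '[[34,[1,0,-40],[0,0,0]],[34,[2,0,-80],[0,0,0]],[34,[2,0,-98],[0,0,0]],[34,[2,0,-98],[0,0,0]],[34,[2,0,-98],[0,0,0]]]'

```text
time: 2.22
eef_pos: [0.555, -0.2023, 0.0365]
eef_rot: [[-0.143, 0.99, 0.003], [0.99, 0.143, -0.001], [-0.001, 0.002, -1.0]]
wrist_force: [-0.6, 0.5, 0.7]
finger_gap: 0.0301
grip_force: 0.0
```

```bash
python3 - <<'E'
from h import *
o=telemetry.get_obs(); print(o["eef_pos"],o["wrist_force"])
cv2.imwrite("pics/w1.png",viewer.capture("scene")[130:360,180:440,::-1].repeat(2,0).repeat(2,1))
E
```

```text
[ 0.55504038 -0.20229027  0.0364637 ] [-0.64596713  0.54130813  0.68092282]
```

View pics/w1.png

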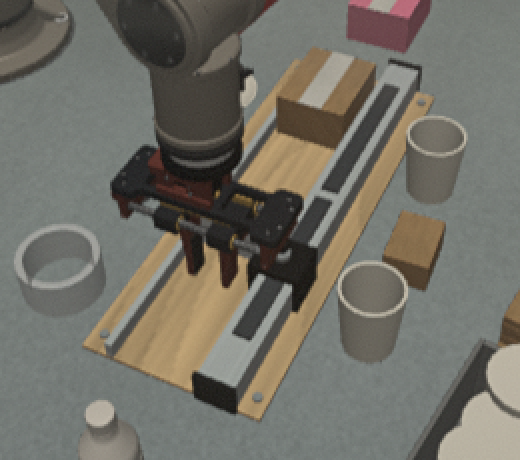

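Call:
servo_tool --increments '[[34,[-1.4,9.9,0],[0,0,0]],[34,[-2.9,19.8,0],[0,0,0]],[34,[-4.3,29.7,0],[0,0,0]],[34,[-5.2,35.6,0],[0,0,0]],[34,[-6,41.6,0],[0,0,0]],[34,[-6.9,47.5,0],[0,0,0]],[34,[-7.7,53.4,0],[0,0,0]],[34,[-8.6,59.4,0],[0,0,0]],[34,[-9.4,65.3,0],[0,0,0]],[34,[-10.3,71.3,0],[0,0,0]],[34,[-11.2,77.2,0],[0,0,0]],[34,[-12,83.1,0],[0,0,0]],[34,[-12.9,89.1,0],[0,0,0]],[34,[-13.7,95,0],[0,0,0]],[34,[-14.6,101,0],[0,0,0]],[34,[-15.4,106.9,0],[0,0,0]],[34,[-16.3,112.8,0],[0,0,0]],[34,[-17.2,118.8,0],[0,0,0]],[34,[-17.2,118.8,0],[0,0,0]]]'

```text
time: 4.65
eef_pos: [0.5364, -0.083, 0.0346]
eef_rot: [[-0.143, 0.99, -0.0], [0.99, 0.143, -0.0], [-0.0, -0.0, -1.0]]
wrist_force: [-0.6, -0.3, 0.5]
finger_gap: 0.0298
grip_force: 0.3
```

```bash
python3 - <<'E'
from h import *
print(telemetry.get_obs()["wrist_force"])
a=viewer.capture("scene")[130:360,180:440,::-1].repeat(2,0).repeat(2,1)[:,:400]
b=cv2.resize(np.ascontiguousarray(viewer.capture("top")[130:260,300:400,::-1]),None,fx=3.5,fy=3.5)[:460]
b=cv2.copyMakeBorder(b,0,460-b.shape[0],0,0,0)
cv2.imwrite("pics/w2.png",np.hstack([a,b]))
E
```

```text
[-0.58687755 -0.30838709  0.46613687]
```

View pics/w2.png

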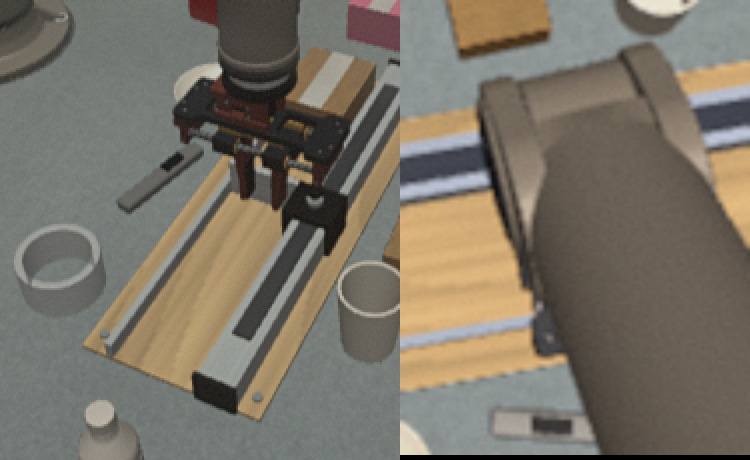

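```bash
python3 - <<'E'
from h import *
c=np.array([.5463,-.0584]);ex=np.array([.9897,.1431]);ey=np.array([-.1431,.9897])
p=onz("scene",180+314/2,130+199/2,.085)[:2]; print((p-c)@ex,(p-c)@ey)
t=telemetry.get_obs()["eef_pos"][:2]; print((t-c)@ex,(t-c)@ey)
E
```

```text
0.05973232382718485 -0.04719171904853957
-0.013223709937256384 -0.02277727831761056
```

Call:
servo_tool --increments '[[34,[-0.3,2,0],[0,0,0]],[34,[-0.6,4,0],[0,0,0]],[34,[-0.9,6,0],[0,0,0]],[34,[-1.1,8,0],[0,0,0]],[34,[-1.4,10,0],[0,0,0]],[34,[-1.7,12,0],[0,0,0]],[34,[-2,14,0],[0,0,0]],[34,[-2.3,16,0],[0,0,0]],[34,[-2.6,18,0],[0,0,0]]]'

```text
time: 5.88
eef_pos: [0.5341, -0.0667, 0.0347]
eef_rot: [[-0.142, 0.99, 0.0], [0.99, 0.142, -0.002], [-0.002, -0.0, -1.0]]
wrist_force: [-0.0, -6.3, -0.8]
finger_gap: 0.0298
grip_force: 2.8
```

```bash
python3 - <<'E'
from h import *
c=np.array([.5463,-.0584]);ex=np.array([.9897,.1431]);ey=np.array([-.1431,.9897])
L=lambda p:np.round([(p[:2]-c)@ex,(p[:2]-c)@ey],4)
print("knob0",L(onz("scene",320.5,256,.085)),"slot0",L(onz("scene",342,228.5,.044)))
im=viewer.capture("scene"); o=telemetry.get_obs();print(L(o["eef_pos"]),o["wrist_force"])
i0=cv2.imread("pics/scene0.png")[150:340,260:420]; i1=im[150:340,260:420,::-1]
cv2.imwrite("pics/s3.png",cv2.resize(np.hstack([i0,i1]),None,fx=2.5,fy=2.5))
E
```

```text
knob0 [ 0.0593 -0.1271] slot0 [ 0.0532 -0.0033]
[-0.0133 -0.0059] [ 0.27599312 -2.43025299  0.20981025]
```

View pics/s3.png

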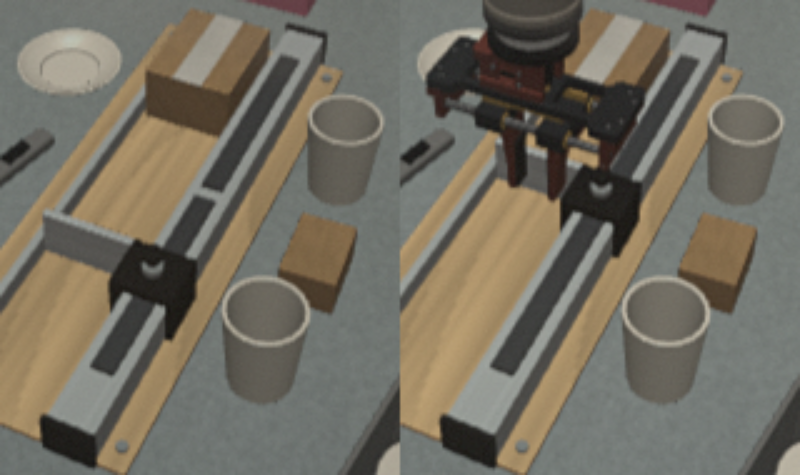

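Call:
servo_tool --increments '[[34,[-0.3,2,0],[0,0,0]],[34,[-0.6,4,0],[0,0,0]],[34,[-0.9,6,0],[0,0,0]],[34,[-1.1,8,0],[0,0,0]],[34,[-1.3,9,0],[0,0,0]]]'

```text
time: 6.55
eef_pos: [0.5327, -0.0567, 0.0347]
eef_rot: [[-0.143, 0.99, 0.0], [0.99, 0.143, -0.001], [-0.001, -0.0, -1.0]]
wrist_force: [-0.5, -4.2, -0.7]
finger_gap: 0.03
grip_force: 1.9
```

Call:
servo_tool --increments '[[34,[-0.15,1,0],[0,0,0]],[34,[-0.3,2,0],[0,0,0]]]'

```text
time: 6.8
eef_pos: [0.5321, -0.0532, 0.0346]
eef_rot: [[-0.144, 0.99, -0.0], [0.99, 0.144, 0.001], [0.001, -0.0, -1.0]]
wrist_force: [-0.2, -0.7, 0.3]
finger_gap: 0.0299
grip_force: 0.2
```

Call:
servo_tool --increments '[[34,[-0.15,1,0],[0,0,0]],[34,[-0.3,2,0],[0,0,0]]]'

```text
time: 7.05
eef_pos: [0.5321, -0.0512, 0.0347]
eef_rot: [[-0.144, 0.99, 0.0], [0.99, 0.144, 0.001], [0.001, 0.0, -1.0]]
wrist_force: [0.6, 0.7, -0.1]
finger_gap: 0.0299
grip_force: 0.0
```

Call:
servo_tool --increments '[[34,[-0.15,1,0],[0,0,0]]]'

```text
time: 7.18
eef_pos: [0.5319, -0.0505, 0.0347]
eef_rot: [[-0.144, 0.99, 0.0], [0.99, 0.144, 0.0], [0.0, 0.0, -1.0]]
wrist_force: [1.2, -2.0, -0.9]
finger_gap: 0.0302
grip_force: 0.7
```

Call:
servo_tool --increments '[[34,[-0.15,1,0],[0,0,0]]]'

```text
time: 7.3
eef_pos: [0.5319, -0.0505, 0.0347]
eef_rot: [[-0.143, 0.99, 0.0], [0.99, 0.143, -0.001], [-0.001, 0.0, -1.0]]
wrist_force: [-0.1, -2.4, -1.1]
finger_gap: 0.0297
grip_force: 1.2
```

```bash
python3 - <<'E'
from h import *
im=viewer.capture("scene"); o=telemetry.get_obs();print(o["eef_pos"],o["wrist_force"])
i1=im[180:270,280:400,::-1]
cv2.imwrite("pics/s4.png",cv2.resize(np.ascontiguousarray(i1),None,fx=5,fy=5,interpolation=2))
E
```

```text
[ 0.53189639 -0.05040291  0.03468493] [ 0.89831644 -1.77962974 -0.85018472]
```

View pics/s4.png

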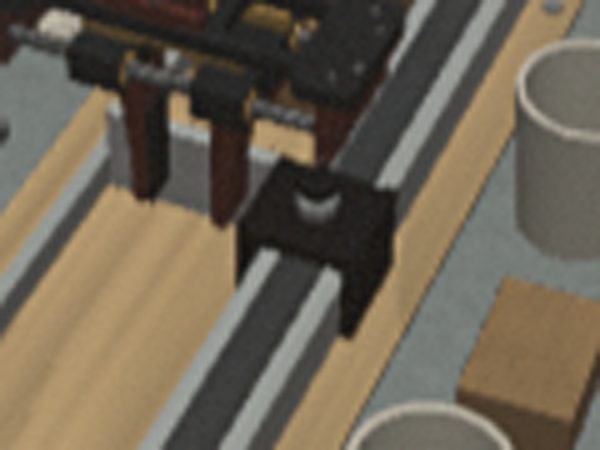

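Call:
servo_tool --increments '[[34,[-0.15,1,0],[0,0,0]],[34,[-0.15,1,0],[0,0,0]]]'

```text
time: 7.6
eef_pos: [0.5318, -0.0497, 0.0347]
eef_rot: [[-0.143, 0.99, 0.0], [0.99, 0.143, -0.001], [-0.001, 0.0, -1.0]]
wrist_force: [0.8, -5.2, -1.0]
finger_gap: 0.0296
grip_force: 2.1
```

Call:
servo_tool --increments '[[34,[-0.15,1,0],[0,0,0]],[34,[-0.15,1,0],[0,0,0]]]'

```text
time: 7.85
eef_pos: [0.5316, -0.0483, 0.0347]
eef_rot: [[-0.143, 0.99, 0.0], [0.99, 0.143, -0.0], [-0.0, 0.0, -1.0]]
wrist_force: [1.8, -5.2, -0.5]
finger_gap: 0.0298
grip_force: 2.4
```

Call:
servo_tool --increments '[[34,[-0.15,1,0],[0,0,0]],[34,[-0.15,1,0],[0,0,0]]]'

```text
time: 8.1
eef_pos: [0.5315, -0.048, 0.0347]
eef_rot: [[-0.143, 0.99, 0.0], [0.99, 0.143, -0.001], [-0.001, 0.0, -1.0]]
wrist_force: [2.9, -6.6, -1.4]
finger_gap: 0.0302
grip_force: 3.3
```

Call:
servo_tool --increments '[[34,[-0.15,1,0],[0,0,0]],[34,[-0.15,1,0],[0,0,0]]]'

```text
time: 8.35
eef_pos: [0.5315, -0.0477, 0.0347]
eef_rot: [[-0.143, 0.99, 0.001], [0.99, 0.143, -0.002], [-0.002, 0.0, -1.0]]
wrist_force: [2.9, -9.0, -2.0]
finger_gap: 0.0297
grip_force: 4.2
```

Call:
servo_tool --increments '[[34,[-0.15,1,0],[0,0,0]],[34,[-0.15,1,0],[0,0,0]]]'

```text
time: 8.6
eef_pos: [0.5315, -0.0476, 0.0348]
eef_rot: [[-0.142, 0.99, 0.001], [0.99, 0.142, -0.003], [-0.003, 0.0, -1.0]]
wrist_force: [3.6, -9.8, -1.5]
finger_gap: 0.0296
grip_force: 5.2
```

Call:
servo_tool --increments '[[34,[1,-10,0],[0,0,0]],[34,[3,-20,0],[0,0,0]],[34,[3,-20,0],[0,0,0]],[34,[3,-20,50],[0,0,0]],[34,[3,-20,100],[0,0,0]],[34,[3,-20,115],[0,0,0]],[34,[0,20,115],[0,0,0]],[34,[-6,60,115],[0,0,0]],[34,[-12,100,115],[0,0,0]],[34,[-20,140,115],[0,0,0]],[34,[-28,180,115],[0,0,0]],[34,[-34,220,115],[0,0,0]],[34,[-38,242,115],[0,0,0]],[34,[-38,242,115],[0,0,0]],[34,[-38,242,115],[0,0,0]]]'

```text
time: 10.48
eef_pos: [0.4928, 0.1957, 0.149]
eef_rot: [[-0.143, 0.99, -0.001], [0.99, 0.143, -0.001], [-0.001, -0.001, -1.0]]
wrist_force: [-0.2, 0.2, -1.0]
finger_gap: 0.0302
grip_force: 0.0
```

```bash
python3 - <<'E'
from h import *
im=viewer.capture("top"); im2=viewer.capture("scene")
cv2.imwrite("pics/t5.png",np.hstack([cv2.resize(np.ascontiguousarray(im[140:260,215:345,::-1]),None,fx=3,fy=3,interpolation=2),cv2.resize(np.ascontiguousarray(im2[150:270,270:400,::-1]),None,fx=3,fy=3,interpolation=2)]))
E
```

```text
(no output)
```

View pics/t5.png

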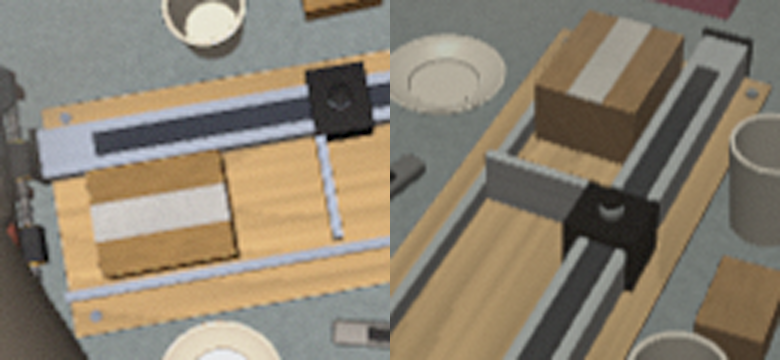

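```bash
python3 - <<'E'
from h import *
c=np.array([.5463,-.0584]);ex=np.array([.9897,.1431]);ey=np.array([-.1431,.9897])
L=lambda u,v,z:np.round([(onz("top",u/3+215-.33,v/3+140-.33,z)[:2]-c)@e*1000 for e in(ex,ey)],1)
for p in((306,70),(316,138),(362,62),(373,131)):print("s",L(*p,.062))
for p in((318,138),(337,238)):print("blade",L(*p,.062))
for p in((87,172),(220,152),(237,257),(104,278)):print("c",L(*p,.066))
E
```

```text
s [82.5 29. ]
s [25.  30.5]
s [ 81.3 -17.9]
s [ 22.8 -16.7]
blade [24.7 28.9]
blade [-59.2  27.7]
c [ 28.6 219.2]
c [ 26.4 109.9]
c [-60.7 110.3]
c [-59.  218.7]
```

Call:
servo_tool --increments '[[34,[0,0,-40],[0,0,0]],[34,[0,0,-80],[0,0,0]],[34,[0,0,-115],[0,0,0]],[34,[0,0,-115],[0,0,0]],[34,[1.4,-9.9,-115],[0,0,0]],[34,[2.9,-19.8,-115],[0,0,0]],[34,[3.6,-24.7,-115],[0,0,0]],[34,[4.3,-29.7,-115],[0,0,0]],[34,[5,-34.6,-115],[0,0,0]],[34,[5.7,-39.6,-115],[0,0,0]],[34,[6.4,-44.5,-115],[0,0,0]],[34,[7.2,-49.5,-115],[0,0,0]],[34,[7.9,-54.4,-115],[0,0,0]],[34,[8.6,-59.4,-115],[0,0,0]],[34,[9.3,-64.3,-115],[0,0,0]],[34,[10,-69.3,-115],[0,0,0]],[34,[10.7,-74.2,-115],[0,0,0]],[34,[11.4,-79.2,-115],[0,0,0]],[34,[12.2,-84.1,-115],[0,0,0]],[34,[12.9,-89.1,-115],[0,0,0]]]'

```text
time: 13.08
eef_pos: [0.5059, 0.1075, 0.0346]
eef_rot: [[-0.143, 0.99, -0.0], [0.99, 0.143, -0.0], [-0.0, -0.0, -1.0]]
wrist_force: [-1.4, 4.6, 3.7]
finger_gap: 0.0301
grip_force: 2.2
```

Call:
servo_tool --increments '[[34,[0.3,-2,0],[0,0,0]],[34,[0.6,-4,0],[0,0,0]],[34,[0.9,-6,0],[0,0,0]],[34,[1.1,-8,0],[0,0,0]]]'

```text
time: 13.58
eef_pos: [0.5069, 0.0997, 0.0346]
eef_rot: [[-0.144, 0.99, -0.0], [0.99, 0.144, -0.0], [-0.0, -0.0, -1.0]]
wrist_force: [-0.5, 4.2, 2.7]
finger_gap: 0.0299
grip_force: 1.8
```

Call:
servo_tool --increments '[[34,[0.15,-1,0],[0,0,0]],[34,[0.3,-2,0],[0,0,0]],[34,[0.4,-3,0],[0,0,0]]]'

```text
time: 13.95
eef_pos: [0.5073, 0.0967, 0.0346]
eef_rot: [[-0.143, 0.99, -0.0], [0.99, 0.143, -0.0], [-0.0, -0.0, -1.0]]
wrist_force: [0.3, 4.0, 1.5]
finger_gap: 0.0298
grip_force: 1.7
```

Call:
servo_tool --increments '[[34,[0.2,-1.5,0],[0,0,0]],[34,[0.4,-3,0],[0,0,0]],[34,[0.6,-4.5,0],[0,0,0]],[34,[0.8,-5.5,0],[0,0,0]]]'

```text
time: 14.45
eef_pos: [0.5081, 0.0911, 0.0346]
eef_rot: [[-0.143, 0.99, -0.0], [0.99, 0.143, -0.0], [-0.0, -0.0, -1.0]]
wrist_force: [-1.0, 2.6, 1.0]
finger_gap: 0.0296
grip_force: 1.5
```

Call:
servo_tool --increments '[[34,[0.15,-1,0],[0,0,0]],[34,[0.15,-1,0],[0,0,0]]]'

```text
time: 14.7
eef_pos: [0.5081, 0.0904, 0.0346]
eef_rot: [[-0.144, 0.99, -0.0], [0.99, 0.144, 0.0], [0.0, -0.0, -1.0]]
wrist_force: [-0.8, 3.2, 0.7]
finger_gap: 0.0301
grip_force: 1.7
```

Call:
servo_tool --increments '[[34,[0.15,-1,0],[0,0,0]],[34,[0.15,-1,0],[0,0,0]]]'

```text
time: 14.95
eef_pos: [0.5081, 0.09, 0.0346]
eef_rot: [[-0.144, 0.99, -0.0], [0.99, 0.144, 0.001], [0.001, -0.0, -1.0]]
wrist_force: [-1.9, 5.5, 0.9]
finger_gap: 0.0299
grip_force: 2.6
```

Call:
servo_tool --increments '[[34,[0.15,-1,0],[0,0,0]],[34,[0.15,-1,0],[0,0,0]]]'

```text
time: 15.2
eef_pos: [0.5082, 0.0894, 0.0346]
eef_rot: [[-0.145, 0.99, -0.0], [0.99, 0.145, 0.001], [0.001, -0.0, -1.0]]
wrist_force: [-1.9, 5.3, 1.4]
finger_gap: 0.0299
grip_force: 3.0
```

Call:
servo_tool --increments '[[34,[0.15,-1,0],[0,0,0]],[34,[0.15,-1,0],[0,0,0]]]'

```text
time: 15.45
eef_pos: [0.5083, 0.0886, 0.0346]
eef_rot: [[-0.145, 0.989, -0.0], [0.989, 0.145, 0.001], [0.001, -0.0, -1.0]]
wrist_force: [-1.5, 5.6, 0.7]
finger_gap: 0.0299
grip_force: 3.2
```

Call:
servo_tool --increments '[[34,[-1.5,10,0],[0,0,0]],[34,[-4,30,0],[0,0,0]],[34,[-8,60,0],[0,0,0]],[34,[-11,80,0],[0,0,0]],[34,[-11,80,60],[0,0,0]],[34,[-11,100,115],[0,0,0]],[34,[-11,130,115],[0,0,0]],[34,[-11,130,115],[0,0,0]],[34,[-11,130,115],[0,0,0]]]'

```text
time: 16.58
eef_pos: [0.4975, 0.2159, 0.1489]
eef_rot: [[-0.143, 0.99, -0.001], [0.99, 0.143, -0.002], [-0.002, -0.002, -1.0]]
wrist_force: [0.2, -0.6, 0.2]
finger_gap: 0.0295
grip_force: 0.0
```

```bash
python3 - <<'E'
from h import *
im=viewer.capture("top"); im2=viewer.capture("scene")
cv2.imwrite("pics/t6.png",np.hstack([cv2.resize(np.ascontiguousarray(im[145:245,245:345,::-1]),None,fx=4,fy=4,interpolation=2),cv2.resize(np.ascontiguousarray(im2[160:260,290:390,::-1]),None,fx=4,fy=4,interpolation=2)]))
E
```

```text
(no output)
```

View pics/t6.png

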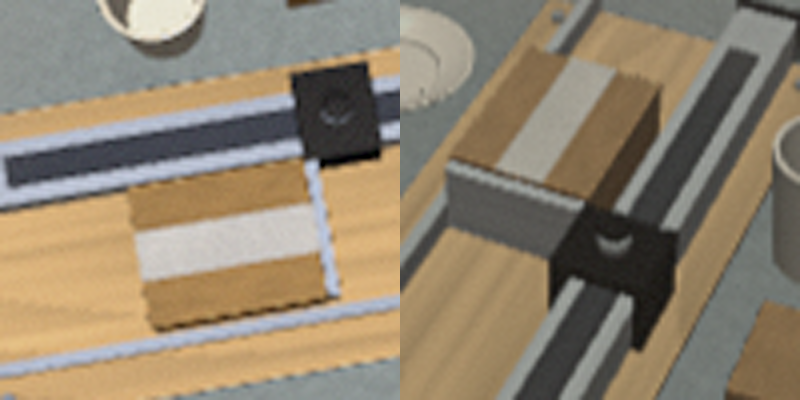

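Call:
servo_tool --increments '[[34,[0,-30,0],[0,0,0]],[34,[0,-50,-50],[0,0,0]],[34,[0,-50,-115],[0,0,0]],[34,[0,-50,-115],[0,0,0]],[34,[3,-70,-115],[0,0,0]],[34,[6,-90,-115],[0,0,0]],[34,[9,-110,-115],[0,0,0]],[34,[10,-120,-115],[0,0,0]],[34,[10.5,-125,-115],[0,0,0]],[34,[10.7,-128,-115],[0,0,0]],[34,[10.9,-130,-115],[0,0,0]],[34,[11,-131,-115],[0,0,0]]]'

```text
time: 18.18
eef_pos: [0.5087, 0.0887, 0.035]
eef_rot: [[-0.145, 0.989, 0.0], [0.989, 0.145, 0.002], [0.002, 0.001, -1.0]]
wrist_force: [-2.7, 7.5, 3.0]
finger_gap: 0.0299
grip_force: 3.4
```

Call:
servo_tool --increments '[[34,[0.15,-1,0],[0,0,0]],[34,[0.15,-1,0],[0,0,0]]]'

```text
time: 18.42
eef_pos: [0.5087, 0.0886, 0.035]
eef_rot: [[-0.146, 0.989, 0.0], [0.989, 0.146, 0.003], [0.003, 0.001, -1.0]]
wrist_force: [-2.5, 7.5, 3.0]
finger_gap: 0.0298
grip_force: 3.6
```

Call:
servo_tool --increments '[[34,[0.15,-1,0],[0,0,0]],[34,[0.15,-1,0],[0,0,0]]]'

```text
time: 18.68
eef_pos: [0.5087, 0.0882, 0.035]
eef_rot: [[-0.147, 0.989, 0.0], [0.989, 0.147, 0.004], [0.004, 0.001, -1.0]]
wrist_force: [-3.3, 8.0, 2.9]
finger_gap: 0.0299
grip_force: 4.4
```

Call:
servo_tool --increments '[[34,[0.15,-1,0],[0,0,0]],[34,[0.15,-1,0],[0,0,0]]]'

```text
time: 18.92
eef_pos: [0.5088, 0.0879, 0.035]
eef_rot: [[-0.147, 0.989, 0.0], [0.989, 0.147, 0.005], [0.005, 0.001, -1.0]]
wrist_force: [-3.2, 10.0, 2.6]
finger_gap: 0.0302
grip_force: 5.3
```

Call:
servo_tool --increments '[[34,[0.15,-1,0],[0,0,0]],[34,[0.15,-1,0],[0,0,0]]]'

```text
time: 19.18
eef_pos: [0.5088, 0.0877, 0.035]
eef_rot: [[-0.147, 0.989, 0.0], [0.989, 0.147, 0.005], [0.005, 0.001, -1.0]]
wrist_force: [-3.9, 11.6, 2.2]
finger_gap: 0.0297
grip_force: 6.2
```

12 N with almost no motion, so the carton is firmly against the locked stop. Next I retreat and check.

Call:
servo_tool --increments '[[34,[-1.5,10,0],[0,0,0]],[34,[-4,30,0],[0,0,0]],[34,[-8,60,0],[0,0,0]],[34,[-11,80,0],[0,0,0]],[34,[-11,80,60],[0,0,0]],[34,[-11,100,115],[0,0,0]],[34,[-11,130,115],[0,0,0]],[34,[-11,130,115],[0,0,0]],[34,[-11,130,115],[0,0,0]]]'

```text
time: 20.3
eef_pos: [0.498, 0.2112, 0.1489]
eef_rot: [[-0.143, 0.99, -0.001], [0.99, 0.143, -0.002], [-0.001, -0.002, -1.0]]
wrist_force: [-0.1, -0.3, -1.7]
finger_gap: 0.0296
grip_force: 0.0
```

```bash
python3 - <<'E'
from h import *
im=viewer.capture("top"); im2=viewer.capture("scene")
cv2.imwrite("pics/t7.png",np.hstack([cv2.resize(np.ascontiguousarray(im[145:245,245:345,::-1]),None,fx=4,fy=4,interpolation=2),cv2.resize(np.ascontiguousarray(im2[160:260,290:390,::-1]),None,fx=4,fy=4,interpolation=2)]))
E
```

```text
(no output)
```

View pics/t7.png

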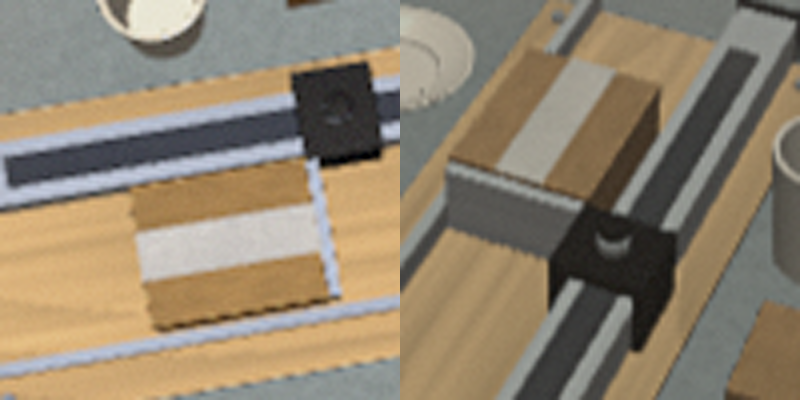

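The carton (130–335, 165–330) sits square against the blade, and the saddle at (336,112) has not moved.

```bash
python3 -c "
from cell import ctrl
print(ctrl.job_done())"
```

```text
the job is handed in; nothing more can be done
None
```

I pushed the stop into its slot, pushed the carton flush and square against it, and handed the job in at about 20 s. The pin's drop is inferred: push force dipped near 0, then held firm to about 10 N, and the later images show the stop at the slot. The hand-in gave no verdict.

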